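Put the drilling jig and chuck key away in the bench drawer

TASK

Put the drilling jig and the chuck key away in the open drawer: lower the jig over the two locating pins in its compartment until it sits flush, and lay the chuck key flat in the other compartment. When both are in and let go, push the drawer fully shut, and leave the other things on the bench where they are.

Things in the scene. Friction and masses are not known exactly. Their poses are not given: they have to be found in the camera images.
- jig: Drilling jig: steel plate 60 (own x) by 110 (own y) by 8 mm with a 12 mm through hole at own y = +43 and -43 mm. On top, centred, an aluminium grip block 50 mm along x, 16 mm along y, 8 to 42 mm above the underside. 0.45 kg. Same turned half round. Origin: centre of underside, z up. Starts flat on the bench left or right of the drawer, own x along world y within 0.6 rad.
- key: T-shaped steel chuck key lying flat, 0.14 kg: 10 mm round shaft along own x, -45 to +40 mm; 16 mm thick head x = 30 to 48; cross bar along own y at x = -41, 60 mm long, 8 mm thick, 16 mm balls at its ends. All axes 8 mm above the underside. Origin on the underside below the shaft, z up. Starts on the bench across from the jig, shaft along world y within 0.6 rad.
- cab_drawer0 (a joint): Drawer opening in m: 0 fully shut, 0.18 fully out; starts 0.13 to 0.175. About 1 N friction, no spring or latch; stays where left. It closes along +x of seat. The drawer sits in a low green cabinet, 260 deep, 340 wide, 110 mm high, fixed to the bench; the cabinet's top lies at 98 to 110 mm height; its front edge is (opening - 53 mm) behind seat.
- seat (a point): Centre of the jig's seat in the drawer, on its top face; the seated jig's origin lies here. Axes: x to the cabinet's back, y left seen from the robot, z up. Pins at y = +43 and -43 mm: 9 mm thick to 10 mm up, tapering to 3 mm at 17 mm. From here: front wall 47 mm to -x; side wall and divider 88 mm to either side; they rise 62 and 46 mm, the front panel 71 mm.
- bay (a point): On the floor of the key's compartment (no pins, the drawer's -y side), mid-way across, 47 mm behind the front wall's inner face. Axes as seat. The compartment reaches y = -58 to +58 mm and x = -47 to +167 mm, its rear under the cabinet's top. Its floor is 4 mm below seat.
- cab_drawer0_handle (a point): Middle of the drawer's steel bar handle, 120 mm long along y, 11 mm thick, 35 mm before the drawer's front face; axes as seat. The panel's top edge is 25 mm above it. It moves with the drawer.
- offcut: Bystander: flat steel offcut 90 by 50 by 6 mm with one 23 mm hole in the middle and no grip block. Leave alone. Origin under its centre.
- square: Bystander: try square, dark wooden stock 100 by 22 by 16 mm (along own x) with a 130 mm steel blade towards own +y. Leave alone. Origin under its centre.
- driver: Bystander: screwdriver 140 mm long, near the robot. Leave alone. Origin under its centre.
- block: Bystander: wooden block 90 by 45 by 30 mm. Leave alone. Origin under its centre.
- glue: Bystander: white glue jar, 52 mm across, 60 mm tall. Leave alone. Origin under its centre.
- mallet: Bystander: hammer lying on the far left. Leave alone. Origin under its centre.
There are look-alikes about, which are no part of the job. Of the things shaped like the jig, the steel one is meant. Leave any blue look-alike of the key alone.

How it is judged:
On the way:
1. jig flush on the pins and key lying in its compartment, both let go, with the drawer still open (horizontal distance between jig and seat below 0.005 m and z of jig in the frame of seat between -0.003 and 0.003 m and angle between jig's own z axis and vertical below 0.04 rad and angle between the x axis of jig and the x axis of seat, either way round below 0.1 rad and y of key in the frame of bay between -0.05 and 0.05 m and x of key in the frame of bay between -0.05 and 0.15 m and z of key in the frame of bay between -0.004 and 0.012 m and angle between key's own z axis and vertical below 0.2 rad and contact force between the fingers and jig below 0.1 N and contact force between the fingers and key below 0.1 N and value of joint cab_drawer0 above 0.05 m), for 0.2 s.
At the end, for the whole second after the job is handed in: Drawer shut to within 6 mm; the jig flush on its seat over both pins (centre within 5 mm, height 3 mm, tilt 0.04 rad, turn 0.1 rad); the key flat on the floor of the other compartment (height within 12 mm, tilt under 0.2 rad); both at rest (horizontal distance between jig and seat below 0.005 m and z of jig in the frame of seat between -0.003 and 0.003 m and angle between jig's own z axis and vertical below 0.04 rad and angle between the x axis of jig and the x axis of seat, either way round below 0.1 rad and y of key in the frame of bay between -0.05 and 0.05 m and x of key in the frame of bay between -0.05 and 0.15 m and z of key in the frame of bay between -0.004 and 0.012 m and angle between key's own z axis and vertical below 0.2 rad and value of joint cab_drawer0 below 0.006 m and linear speed of each of jig, key below 0.02 m/s); the robot touches nothing.
It fails at once if another thing on the bench is moved more than 30 mm (distance of any of offcut, square, driver, block, glue, mallet from where it was at the start of the episode above 0.03 m).
It also fails if it takes over 72 s, if anything falls off the work surface, if the arm or the gripper's body presses on something with over 40 N, if the wrist force passes 120 N, or if a joint passes its speed limit or range.

ROBOT

A 6-joint arm with a two-finger parallel gripper is mounted at the origin on the work surface. World frame = base frame: x ahead of the robot, y to its left, z up, the work surface at z = 0. Lengths are in m, angles in rad, forces in N, time in s.
With the tool pointing down it reaches from about 0.3 to 0.85 m from the base axis. Payload 4.2 kg.
Tool frame: the origin (TCP) lies on the front face of the gripper's body, between the roots of the fingers; the fingertips stand 78 mm ahead of it and the grasp point (between the pads) lies 60 mm ahead of it; z points along the fingers, y is the line along which they close (so a half turn about z gives the same grasp; the last joint's range is limited). The gripper opens to 91 mm and grips with 3 to 60 N. Pads are 32 mm wide; open, the fingers measure 118 mm over their backs; the gripper's body (76 mm by 178 mm) begins 60 mm behind the grasp point.
Start: joints at [-1.155, 0.32, 1.565, -0, 1.257, -0.02], TCP at [0.243, -0.521, 0.292] pointing down, gripper open.
Joint ranges: [-3.11, 3.11], [-0.84, 2.01], [0.21, 2.61], [-1.34, 4.49], [0.05, 2.63], [-2.56, 2.56]. Speed limits (rad/s): [2.57, 2.57, 3.14, 3.14, 3.14, 3.14].

INTERFACE

Orientations are given as a 3x3 rotation matrix whose columns are the frame's x, y, z axes.
In Python, from bench import get_obs, snapshot, camera_params, job_done gives the robot as it stands.
- The arm moves only by the tool servo_tool, never from a script. Its arguments are lists of equal length, an entry for each row: "translation": the shift along the tool's x, y, z scaled (see below), a list of three; "turn": the turn, a rotation vector about the tool's x, y, z scaled (see below), a list of three; "gripper": the opening, from -1 (shut) to 1 (fully open). In form: {"translation": [[tx, ty, tz], ...], "turn": [[wx, wy, wz], ...], "gripper": [gripper, ...]}. A call has 1 to 5 rows; each row shifts and turns the commanded pose from where the row before left it, along the tool's axes as they then stand; what a row does not reach is not made up. The controller multiplies each number of a shift by 50 mm and each number of a turn by 10 degrees. A row lasts 1/8 s, in which the tool goes at most 62.5 mm and 10.7 degrees, less where a joint would pass 70% of its speed; a pose out of reach is approached as far as the arm can. A call with a number of a shift or a turn outside -1 to 1 is refused whole. A call with a gripper value outside its range is refused whole. The fingers move at their own pace and stop on an object; "force" is the grip in N (left out, the last holds). Time passes only in rows, so rows that do not move let the fingers close. It gives the time, the measured TCP pose, the force, the opening and the grip force at its end, in the units of the state.
- get_obs(): the state, without advancing time (a new reading comes with each control period).
- snapshot(name): name is "scene" or "top" or "wrist"; returns (picture, depth): 420x560x3 uint8, blue, green, red; 420x560 float32, m along the optical axis (not along the pixel's ray), 0 where there is no reading.
- camera_params(name): a dict with "fx", "fy", "cx", "cy" (pixels), "xyz" and "rotation" of the camera in the world. Camera axes: x right, y down, z forward; pixel columns grow to the right and rows downward; lengths in m; the calibration is good to about 2 mm. A picture is of the moment at which its call begins: read the wrist's pose just before it. camera_params takes no time and is no camera call; for the wrist camera it gives the pose at the moment of the call.
- job_done(): hands the job in; it is judged then, once.
The state is a dict: "time": time; "joints": joint angles; "qd": joint speeds; "tau": joint torques, N m; "ee_pos": TCP position; "tcp_rot": TCP orientation; "wrist_force": force on the tool from outside, world axes, zero at the start; "torque": the same for the moment, N m; "gripper_width": opening from 0.0 (shut) to 1.0 (fully open); "grasp_force": force on a finger pad.
Only numpy, scipy, OpenCV 4.12 (cv2) and the standard library are available. Lean on these libraries where they do the work, as an engineer would, in place of code of your own. Each camera call takes 0.05 s, during which the arm holds its last target. There are 200 camera calls.

## Working session

There is one attempt and no reset: what is moved stays moved. The work goes in short steps, Python scripts to look and compute and a tool call to move; the robot and the scene stay as the last step left them, time stands still between calls to the robot, and variables do not carry over. Pictures are saved under pics/ and viewed, at most 14 in all, crops included, and the job is handed in when it is done.

Besides the shell and the picture viewer there is one more tool, called after ">>>" as name(argument=value, ...), one argument or row to a line, values as JSON. servo_tool: Moves the arm, as the interface text tells. Shifts and turns lie within -1 to 1; 1 stands for 50 mm of shift or 10 degrees of turn. Its arguments: {"type":"object","properties":{"translation":{"type":"array"},"turn":{"type":"array"},"gripper":{"type":"array"},"force":{"type":"number"}},"required":["translation","turn","gripper"]}

```bash
mkdir -p pics; cat > h.py <<'E'
import numpy as np,cv2
from bench import *
def cloud(n):
    p=camera_params(n); im,d=snapshot(n); R=np.array(p["rotation"]);t=np.array(p["xyz"])
    v,u=np.mgrid[:d.shape[0],:d.shape[1]]
    P=np.stack([(u-p["cx"])/p["fx"]*d,(v-p["cy"])/p["fy"]*d,d],-1)@R.T+t
    P[d==0]=np.nan
    return im,d,P
E
python3 - <<'E'
from h import *
for n in("top","scene"):
    im,d,P=cloud(n); cv2.imwrite(f"pics/{n}0.png",cv2.resize(im,(784,588))); np.savez(f"{n}0.npz",im=im,d=d,P=P)
    p=camera_params(n);print(n,p["xyz"],np.round(p["rotation"],3).tolist(),p["fx"])
o=get_obs();print(o)
E
```

```text
top [0.2663479  0.06291582 1.24599505] [[-0.013, -0.978, 0.21], [-1.0, 0.014, 0.001], [-0.004, -0.21, -0.978]] 411.8144372944544
scene [1.12602348 0.04678475 1.08803715] [[-0.01, 0.861, -0.508], [1.0, 0.015, 0.005], [0.012, -0.508, -0.862]] 427.86306152872805
{'time': 0.1, 'joints': array([-1.15500226e+00,  3.20238554e-01,  1.56555610e+00, -1.79386504e-05,
        1.25738472e+00, -2.00291558e-02]), 'qd': array([-8.15274362e-04, -1.91882583e-03, -2.69768438e-03,  2.87931898e-04,
        2.43102615e-03, -3.70028363e-05]), 'tau': array([-1.49016760e-04, -4.13332665e+01, -2.32509989e+01,  7.27995462e-02,
        4.20993275e-02, -6.06923118e-05]), 'ee_pos': array([ 0.24259083, -0.52096286,  0.29149853]), 'tcp_rot': array([[ 9.06520484e-01,  4.22161321e-01, -6.56511341e-04],
       [ 4.22161832e-01, -9.06519333e-01,  1.44462803e-03],
       [ 1.47258570e-05, -1.58673894e-03, -9.99998741e-01]]), 'wrist_force': array([ 0.48533293, -0.34607426,  0.06456622]), 'torque': array([ 0.04207502, -0.03102827,  0.01956872]), 'grasp_force': 0.0, 'gripper_width': 1.0003827280567659}
```

View pics/top0.png

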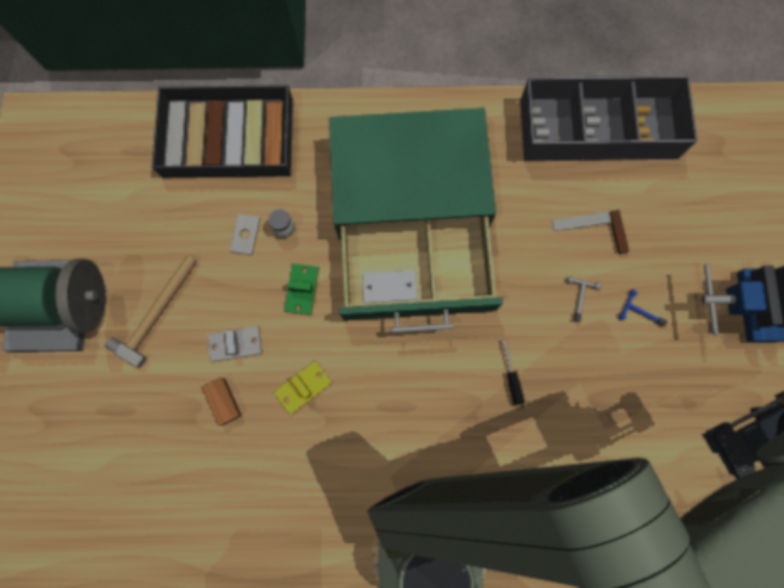

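View pics/scene0.png

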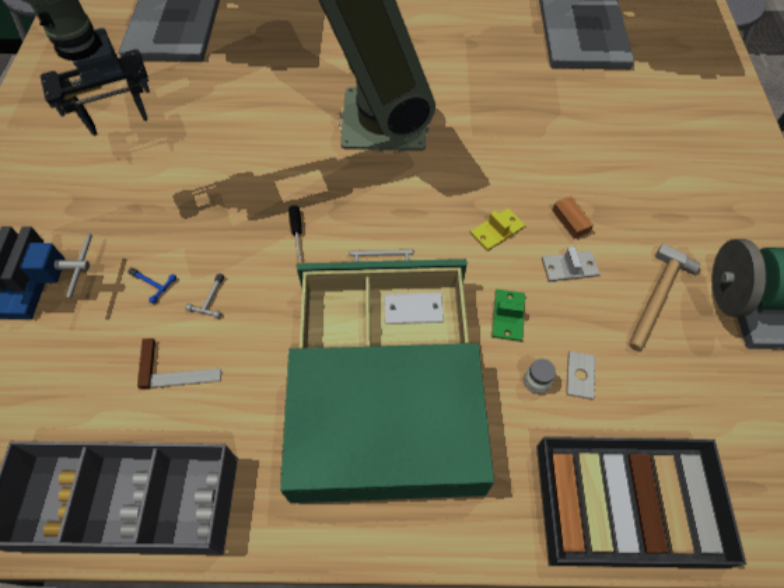

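The top view shows the steel jig at (234,343), the key at (580,297) and the seat plate at (389,286), with its pins at (369,287) and (409,285). The scene view agrees. Now I'll measure them.

```bash
cat > m.py <<'E'
from h import *
def rect(pts):
    r=cv2.minAreaRect(np.float32(pts*1000)); b=cv2.boxPoints(r); e=[b[1]-b[0],b[2]-b[1]]; 
    e=sorted(e,key=np.linalg.norm); 
    return np.round(r[0],1),[round(float(np.linalg.norm(x)),1) for x in e],[round(float(np.degrees(np.arctan2(x[1],x[0]))),1) for x in e]
for n in("top","scene"):
    z=np.load(n+"0.npz");im,P=z["im"],z["P"]; X,Y,Z=P[...,0],P[...,1],P[...,2]
    def at(u,v): return P[int(v/1.4),int(u/1.4)]
    c=at(*((234,343) if n=="top" else (590,266)))
    k=at(*((580,297) if n=="top" else (209,296)))
    s=at(*((389,286) if n=="top" else (413,309)))
    print(n,"jig",c,"key",k,"seat",s)
    tb=np.nanmedian(Z[(abs(X-c[0])<.12)&(abs(Y-c[1])<.12)]); print("table z",tb)
    sat=im.max(-1).astype(int)-im.min(-1)
    near=(np.hypot(X-c[0],Y-c[1])<.08)
    m=near&(sat<50)&(Z>tb+.004)
    print("plate",m.sum(),rect(P[m][:,:2]))
    m=near&(Z>tb+.036); print("block top",m.sum(),rect(P[m][:,:2]),np.median(Z[m]), P[m].mean(0))
    m=(np.hypot(X-k[0],Y-k[1])<.07)&(Z>tb+.0045); q=P[m][:,:2]
    mu,ev=cv2.PCACompute(q.astype(np.float32),None); print("key",m.sum(),mu,ev.tolist(),rect(q),"zmax",np.nanmax(Z[m]))
    m=(abs(X-s[0])<.05)&(abs(Y-s[1])<.08)&(abs(Z-s[2])<.002)&(sat<40)
    print("seat",m.sum(),rect(P[m][:,:2]),np.median(Z[m]))
    m=(abs(X-s[0])<.05)&(abs(Y-s[1])<.08)&(Z>s[2]+.008)&(Z<s[2]+.03)
    for sg in(1,-1):
        q=m&((Y-s[1])*sg>0.02)&((Y-s[1])*sg<.07); print("pin",q.sum(),np.round(P[q].mean(0),4))
    g=(im[...,1]>im[...,2]*1.3)&(abs(X-s[0])<.3)&(abs(Y-s[1])<.3)
    t=g&(Z>.09)&(Z<.13); print("cabtop",rect(P[t][:,:2]),np.median(Z[t]))
E
python3 m.py
python3 - <<'E'
import numpy as np,cv2
z=np.load("top0.npz");im=z["im"]
a=cv2.resize(im[215:275,140:200],(400,400),interpolation=2);b=cv2.resize(im[185:245,385:445],(400,400),interpolation=2)
cv2.imwrite("pics/crop.png",np.hstack([a,b]))
E
```

```text
top jig [0.42733835 0.4014673  0.04078078] key [ 0.52206598 -0.34216842  0.01226423] seat [0.5497537  0.0763764  0.02712434]
table z 8.541413729057368e-05
plate 668 (array([409.4, 405.8]), [109.5, 111.1], [9.9, -80.1])
block top 94 (array([407. , 411.2]), [24.1, 99.8], [86.9, -3.1]) 0.04086786708332679 [0.43100337 0.40919539 0.04086027]
key 216 [[ 0.52716917 -0.34623197]] [[0.9644100666046143, -0.2644105553627014], [0.2644105553627014, 0.9644100666046143]] (array([ 520.8, -336.6]), [108.6, 120.4], [39.9, -50.1]) zmax 0.020370608266137014
seat 399 (array([551.7,  73.8]), [71.1, 120.6], [2.3, -87.7]) 0.026562386822698736
pin 6 [0.5482 0.1154 0.0386]
pin 6 [0.5521 0.0295 0.0408]
cabtop (array([670.6,  19.7]), [335.7, 373.1], [-87.4, 2.6]) 0.10895791114302933
scene jig [0.43391855 0.45278356 0.00829342] key [ 0.52119559 -0.3462684   0.01023049] seat [0.55263726 0.07434727 0.02700881]
table z 9.752461964307457e-05
plate 543 (array([411.4, 418. ]), [94.5, 105.9], [-82.8, 7.2])
block top 85 (array([433.6, 410.5]), [16.6, 50.0], [-82.6, 7.4]) 0.04085085762833773 [0.43439675 0.4105832  0.0410094 ]
key 224 [[ 0.5283198  -0.34623954]] [[0.986501932144165, -0.1637493520975113], [0.1637493520975113, 0.986501932144165]] (array([ 513.4, -345.8]), [108.5, 112.4], [55.6, -34.4]) zmax 0.021313629599563733
seat 485 (array([543.9,  66.2]), [83.9, 130.2], [2.2, -87.8]) 0.026695868322916594
pin 18 [0.5242 0.1131 0.0453]
pin 77 [0.5103 0.0296 0.0452]
cabtop (array([671.7,  20. ]), [338.9, 376.2], [-87.5, 2.5]) 0.10958136359770965
```

View pics/crop.png

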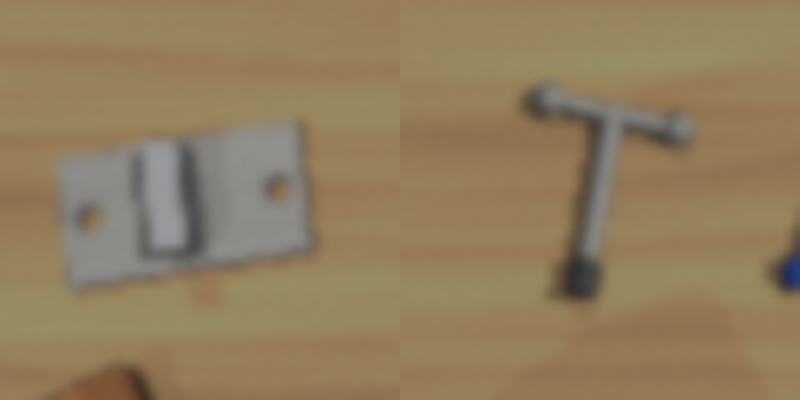

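The crop shows the jig's holes at (90,218) and (278,188), and plate corners (57,158), (300,122), (315,247), (72,287). The key's balls are at (545,98) and (680,128), and its dark head ends at (580,297).

```bash
cat >> h.py <<'E'
def ray(n,u,v,z,p=None):
    p=p or camera_params(n); R=np.array(p["rotation"]);t=np.array(p["xyz"])
    d=R@np.array([(u-p["cx"])/p["fx"],(v-p["cy"])/p["fy"],1]); return t+d*(z-t[2])/d[2]
E
python3 - <<'E'
from h import *
def c(x,y,u0,v0,z): return ray("top",(x+.5)*.15-.5+u0,(y+.5)*.15-.5+v0,z)
cor=np.array([c(*q,140,215,.008) for q in[(57,158),(300,122),(315,247),(72,287)]]);print("jig corners",cor.mean(0),np.linalg.norm(np.diff(cor,axis=0),axis=1))
h=[c(*q,140,215,.006) for q in[(90,218),(278,188)]];e=h[0]-h[1];print("holes mid",(h[0]+h[1])/2,np.linalg.norm(e),"yaw",np.degrees(np.arctan2(-e[0],e[1])))
b=[c(x-400,y,385,185,.008) for x,y in[(545,98),(680,128),(580,297)]]
m=(b[0]+b[1])/2;ax=b[2]-m;print("balls",b,np.linalg.norm(b[0]-b[1]),"axis deg",np.degrees(np.arctan2(ax[1],ax[0])),np.linalg.norm(ax),"origin",m+ax/np.linalg.norm(ax)*.041)
z=np.load("top0.npz");P=z["P"];d=P[int(286/1.4)-8]
for v in (185,):
  q=P[v,240:360]; print(" ".join(f"{a*1000:.0f},{b*1000:.0f},{k*1000:.0f}" for a,b,k in q[::2]))
q=P[140:245,285];print(" ".join(f"{a*1000:.0f},{k*1000:.0f}" for a,b,k in q[::2]))
p=camera_params("wrist");o=get_obs();R=o["tcp_rot"];print("wrist in tool",R.T@(np.array(p["xyz"])-o["ee_pos"]),(R.T@np.array(p["rotation"])).round(3).tolist(),p["fx"])
E
```

```text
jig corners [0.43154545 0.40917639 0.008     ] [0.11114885 0.05794045 0.11024536]
holes mid [0.43190713 0.41065996 0.006     ] 0.08580553771295385 yaw 8.383803719875965
balls [array([ 0.56343734, -0.32315226,  0.008     ]), array([ 0.54828059, -0.38437689,  0.008     ]), array([ 0.46986042, -0.33187461,  0.008     ])] 0.06307283416172031 axis deg 165.71926689944087 0.0887407523777123 origin [ 0.51612592 -0.34365097  0.008     ]
619,192,-1 619,186,-1 618,179,3 594,166,88 606,163,43 613,159,20 613,153,19 613,147,18 613,141,20 612,134,21 612,128,22 613,122,19 612,116,22 612,110,20 612,104,21 612,97,18 613,91,16 610,85,26 612,79,18 610,73,24 612,67,20 611,60,20 611,54,21 612,48,19 609,42,28 612,36,18 611,29,19 610,23,23 610,17,22 611,11,20 610,5,22 610,-1,22 611,-8,17 606,-13,36 597,-17,67 610,-26,21 608,-32,26 609,-38,24 610,-45,20 609,-50,23 610,-57,20 609,-63,23 609,-69,21 609,-75,20 608,-81,25 609,-88,21 609,-94,20 609,-100,20 609,-106,21 609,-112,20 608,-118,24 608,-124,23 607,-130,27 606,-135,30 595,-135,69 590,-138,85 614,-160,-2 614,-166,-2 613,-171,1 614,-178,-2
725,104 715,113 710,111 705,107 697,112 692,109 686,108 679,112 673,111 697,26 692,22 685,21 679,21 672,21 666,22 660,19 652,24 648,16 639,24 632,27 626,24 620,23 614,20 607,24 602,20 595,22 589,20 581,27 575,24 569,25 561,30 556,25 549,29 543,26 538,22 532,22 525,24 519,24 500,86 493,96 487,97 483,83 483,52 484,13 480,-1 474,2 456,74 449,78 445,71 449,0 444,-6 437,2 431,-0
wrist in tool [ 0.07606413 -0.00029854 -0.09255201] [[0.0, -0.962, -0.272], [1.0, 0.0, 0.0], [-0.0, -0.272, 0.962]] 311.6989457304681
```

```bash
cat >> h.py <<'E'
from scipy.spatial.transform import Rotation as Ro
def Rt(yaw): # tool down, tool x at yaw deg
    return (Ro.from_euler("z",yaw,degrees=True)*Ro.from_euler("x",180,degrees=True)).as_matrix()
def plan(pos,yaw,n,pose=None):
    o=get_obs(); p,R=pose or (o["ee_pos"],o["tcp_rot"]); G=Rt(yaw)
    w=Ro.from_matrix(R.T@G).as_rotvec(degrees=True)/10/n; d=(np.array(pos)-p)/n; T=[]
    for i in range(n):
        T.append((R.T@d/.05).round(2).tolist()); R=R@Ro.from_rotvec(w*10,degrees=True).as_matrix()
    print("t",T,"\nw",w.round(2).tolist(),"max",np.abs(T).max())
E
python3 -c "
from h import *
plan([.524,-.346,.19],-14,8)"
```

```text
t [[0.82, -0.1, 0.25], [0.81, -0.17, 0.25], [0.79, -0.24, 0.25], [0.77, -0.3, 0.25], [0.74, -0.37, 0.25], [0.71, -0.43, 0.25], [0.67, -0.49, 0.25], [0.63, -0.54, 0.25]] 
w [-0.0, 0.0, 0.49] max 0.82
```

>>> servo_tool(
  translation=[
    [0.82,-0.1,0.25],
    [0.81,-0.17,0.25],
    [0.79,-0.24,0.25],
    [0.77,-0.3,0.25],
    [0.74,-0.37,0.25],
  ],
  turn=[
    [0,0,0.49],
    [0,0,0.49],
    [0,0,0.49],
    [0,0,0.49],
    [0,0,0.49],
  ],
  gripper=[1,1,1,1,1],
)

```text
time: 0.72
ee_pos: [0.4191, -0.4112, 0.229]
tcp_rot: [[1.0, 0.005, -0.001], [0.005, -1.0, 0.0], [-0.001, -0.0, -1.0]]
wrist_force: [-1.0, 0.3, -0.2]
gripper_width: 1.001
grasp_force: 0.0
```

>>> servo_tool(
  translation=[
    [0.71,-0.43,0.25],
    [0.67,-0.49,0.25],
    [0.63,-0.54,0.25],
    [0,0,0],
    [0,0,0],
  ],
  turn=[
    [0,0,0.49],
    [0,0,0.49],
    [0,0,0.49],
    [0,0,0],
    [0,0,0],
  ],
  gripper=[0,0,0,0,0],
)

```text
time: 1.35
ee_pos: [0.5239, -0.347, 0.1919]
tcp_rot: [[0.97, -0.245, -0.001], [-0.245, -0.97, 0.0], [-0.001, 0.0, -1.0]]
wrist_force: [0.8, -0.5, 0.1]
gripper_width: 0.508
grasp_force: 0.0
```

```bash
cat > k.py <<'E'
from h import *
o=get_obs();print(o["ee_pos"],o["tcp_rot"].round(3).tolist(),o["joints"].round(2))
im,d,P=cloud("wrist");cv2.imwrite("pics/w1.png",im)
X,Y,Z=P[...,0],P[...,1],P[...,2]
sat=im.max(-1).astype(int)-im.min(-1)
tb=np.nanmedian(Z[(abs(X-.524)<.1)&(abs(Y+.346)<.08)]);print(tb)
m=(abs(X-.516)<.07)&(abs(Y+.344)<.07)&(Z>tb+.006)&(Z<.03)
q=P[m][:,:2];a=np.radians(166);u=np.array([np.cos(a),np.sin(a)]);v=np.array([-u[1],u[0]])
s=(q-[.516,-.344])@u; w=(q-[.516,-.344])@v
print("n",m.sum(),"s",s.min(),s.max(),"w",w.min(),w.max())
k=(s>-.03)&(s<.028)&(abs(w)<.012); f=np.polyfit(s[k],w[k],1);print("shaft slope deg",np.degrees(f[0]),"off",f[1])
e=s<-.03; print("bar w mid",(w[e].min()+w[e].max())/2,"bar s mean",np.median(s[e]))
E
python3 k.py
```

```text
[ 0.52389127 -0.34698824  0.19193419] [[0.97, -0.245, -0.001], [-0.245, -0.97, 0.0], [-0.001, 0.0, -1.0]] [-0.6   0.48  1.58 -0.    1.09  1.22]
0.21137295216936502Traceback (most recent call last):
  File "k.py", line 10, in <module>
    print("n",m.sum(),"s",s.min(),s.max(),"w",w.min(),w.max())
                          ~~~~~^^
    return umr_minimum(a, axis, None, out, keepdims, initial, where)
ValueError: zero-size array to reduction operation minimum which has no identity
```

View pics/w1.png

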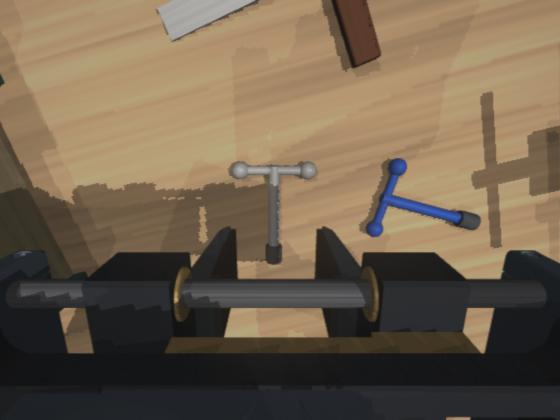

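The key is cleanly visible, with balls at (240,170) and (308,170) and the head end at (273,262). The table estimate picked up the gripper instead of the bench, so I'll set it to 0.

```bash
sed -i 's/^tb=.*/tb=0/' k.py; python3 k.py; python3 - <<'E'
from h import *
b=[ray("wrist",*q,.008) for q in[(240,170),(308,170),(273,262)]];print(b,np.linalg.norm(b[0]-b[1]))
m=(b[0]+b[1])/2;e=b[1]-b[0];print(m,"axis",np.degrees(np.arctan2(e[1],e[0]))-90)
E
```

```text
[ 0.52364829 -0.34739955  0.19229567] [[0.969, -0.246, -0.0], [-0.246, -0.969, -0.0], [-0.0, 0.0, -1.0]] [-0.6   0.48  1.58 -0.    1.09  1.22]
n 2009 s -0.049278978875871654 0.04750941957591734 w -0.03770831220356226 0.03680329945626406
shaft slope deg -0.8604020500505281 off -0.000868015005005136
bar w mid -0.0004525063736490996 bar s mean -0.04132165749390526
[array([ 0.56289774, -0.32509593,  0.008     ]), array([ 0.54793622, -0.38397221,  0.008     ]), array([ 0.46861494, -0.33133798,  0.008     ])] 0.06074753884691767
[ 0.55541698 -0.35453407  0.008     ] axis -194.25809419951779
```

>>> servo_tool(
  translation=[
    [0,-0.04,0.7],
    [0,0,0.7],
    [0,0,0.5],
    [0,0,0.32],
    [0,0,0],
  ],
  turn=[
    [0,0,0.03],
    [0,0,0],
    [0,0,0],
    [0,0,0],
    [0,0,0],
  ],
  gripper=[0,0,0,0,0],
  force=25,
)

```text
time: 2.08
ee_pos: [0.524, -0.3453, 0.0806]
tcp_rot: [[0.968, -0.252, -0.001], [-0.252, -0.968, 0.001], [-0.002, -0.0, -1.0]]
wrist_force: [0.1, 0.9, 0.4]
gripper_width: 0.502
grasp_force: 0.0
```

>>> servo_tool(
  translation=[
    [0,0,0],
    [0,0,0],
    [0,0,0],
    [0,0,0],
    [0,0,0],
  ],
  turn=[
    [0,0,0],
    [0,0,0],
    [0,0,0],
    [0,0,0],
    [0,0,0],
  ],
  gripper=[-1,-1,-1,-1,-1],
)

```text
time: 2.7
ee_pos: [0.525, -0.3451, 0.0816]
tcp_rot: [[0.968, -0.251, 0.001], [-0.251, -0.968, -0.0], [0.001, 0.0, -1.0]]
wrist_force: [-0.1, -0.7, 1.8]
gripper_width: 0.098
grasp_force: 25.0
```

>>> servo_tool(
  translation=[
    [0,0,-0.4],
    [0,0,-0.8],
    [0,0,-1],
    [0,0,-0.5],
    [0,0,0],
  ],
  turn=[
    [0,0,0],
    [0,0,0],
    [0,0,0],
    [0,0,0],
    [0,0,0],
  ],
  gripper=[-1,-1,-1,-1,-1],
)

```text
time: 3.32
ee_pos: [0.5254, -0.3455, 0.2181]
tcp_rot: [[0.968, -0.251, 0.004], [-0.251, -0.968, -0.002], [0.004, 0.002, -1.0]]
wrist_force: [0.6, 0.4, -1.1]
gripper_width: 0.1
grasp_force: 25.0
```

```bash
python3 -c "
from h import *
plan([.575,-.079,.22],2.5,8)"
```

```text
t [[-0.05, -0.68, -0.01], [-0.02, -0.68, -0.01], [0.0, -0.68, -0.01], [0.03, -0.68, -0.01], [0.05, -0.68, -0.01], [0.08, -0.67, -0.01], [0.1, -0.67, -0.01], [0.13, -0.67, -0.0]] 
w [0.0, -0.0, -0.21] max 0.68
```

>>> servo_tool(
  translation=[
    [-0.05,-0.68,0],
    [-0.02,-0.68,0],
    [0,-0.68,0],
    [0.03,-0.68,0],
    [0.05,-0.68,0],
  ],
  turn=[
    [0,0,-0.21],
    [0,0,-0.21],
    [0,0,-0.21],
    [0,0,-0.21],
    [0,0,-0.21],
  ],
  gripper=[-1,-1,-1,-1,-1],
)

```text
time: 3.95
ee_pos: [0.5549, -0.1762, 0.2138]
tcp_rot: [[0.998, -0.069, -0.004], [-0.069, -0.998, 0.001], [-0.004, -0.001, -1.0]]
wrist_force: [0.4, -1.5, -2.1]
gripper_width: 0.103
grasp_force: 25.0
```

>>> servo_tool(
  translation=[
    [0.08,-0.67,0],
    [0.1,-0.67,0],
    [0.13,-0.67,0],
    [0,0,0],
    [0,0,0],
  ],
  turn=[
    [0,0,-0.21],
    [0,0,-0.21],
    [0,0,-0.21],
    [0,0,0],
    [0,0,0],
  ],
  gripper=[-1,-1,-1,-1,-1],
)

```text
time: 4.58
ee_pos: [0.574, -0.0779, 0.2147]
tcp_rot: [[0.999, 0.04, -0.003], [0.04, -0.999, -0.0], [-0.003, 0.0, -1.0]]
wrist_force: [0.2, -0.1, -1.9]
gripper_width: 0.098
grasp_force: 25.0
```

```bash
python3 - <<'E'
from h import *
o=get_obs();print(o["ee_pos"],o["tcp_rot"].round(3).tolist(),o["grasp_force"])
im,d,P=cloud("wrist");cv2.imwrite("pics/w2.png",im);np.savez("w2.npz",im=im,P=P)
plan([.575,-.079,.108],2.5,4)
E
```

```text
[ 0.57398532 -0.07790175  0.21473722] [[0.999, 0.04, -0.003], [0.04, -0.999, -0.0], [-0.003, 0.0, -1.0]] 24.99964714050293
t [[0.01, 0.0, 0.54], [0.01, 0.0, 0.54], [0.0, 0.0, 0.54], [0.0, 0.0, 0.54]] 
w [0.0, 0.0, -0.01] max 0.54
```

View pics/w2.png

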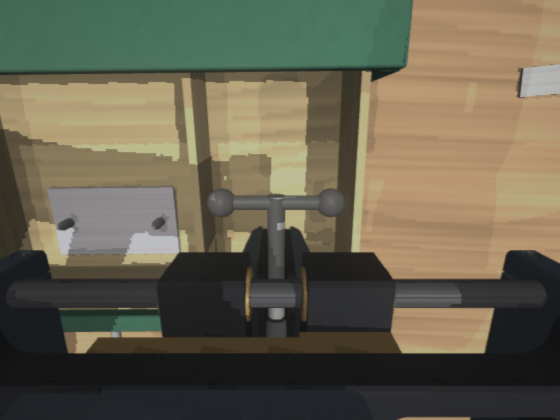

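The key hangs level between the compartment walls, and the pins show at (66,224) and (158,222). Lowering it now.

>>> servo_tool(
  translation=[
    [0.02,0,0.6],
    [0,0,0.6],
    [0,0,0.6],
    [0,0,0.35],
    [0,0,0],
  ],
  turn=[
    [0,0,0],
    [0,0,0],
    [0,0,0],
    [0,0,0],
    [0,0,0],
  ],
  gripper=[-1,-1,-1,-1,-1],
)

```text
time: 5.25
ee_pos: [0.5745, -0.0785, 0.1071]
tcp_rot: [[0.999, 0.038, -0.004], [0.038, -0.999, 0.0], [-0.004, -0.001, -1.0]]
wrist_force: [-0.4, 0.9, -1.4]
gripper_width: 0.102
grasp_force: 25.0
```

>>> servo_tool(
  translation=[
    [0,0,0],
    [0,0,0],
    [0,0,0],
    [0,0,0],
    [0,0,0],
  ],
  turn=[
    [0,0,0],
    [0,0,0],
    [0,0,0],
    [0,0,0],
    [0,0,0],
  ],
  gripper=[-0.6,-0.3,-0.3,-0.3,-0.3],
)

```text
time: 5.88
ee_pos: [0.5757, -0.0776, 0.109]
tcp_rot: [[0.999, 0.04, 0.0], [0.04, -0.999, -0.0], [0.0, 0.0, -1.0]]
wrist_force: [0.1, 0.1, 0.8]
gripper_width: 0.354
grasp_force: 0.0
```

>>> servo_tool(
  translation=[
    [0,0,-0.4],
    [0,0,-0.8],
    [0,0,-1],
    [0,0,-0.5],
    [0,0,0],
  ],
  turn=[
    [0,0,0],
    [0,0,0],
    [0,0,0],
    [0,0,0],
    [0,0,0],
  ],
  gripper=[-0.3,-0.3,-0.3,-0.3,-0.3],
)

```text
time: 6.5
ee_pos: [0.5766, -0.0777, 0.2459]
tcp_rot: [[0.999, 0.04, 0.005], [0.04, -0.999, -0.001], [0.005, 0.001, -1.0]]
wrist_force: [0.5, -0.3, -0.3]
gripper_width: 0.348
grasp_force: 0.0
```

```bash
python3 - <<'E'
from h import *
o=get_obs();print(o["ee_pos"],o["gripper_width"])
for n in("wrist","top"):
    im,d,P=cloud(n);np.savez(n+"3.npz",im=im,P=P,**{k:np.array(v) for k,v in camera_params(n).items()});cv2.imwrite(f"pics/{n}3.png",im)
plan([.433,.410,.22],8,11)
E
```

```text
[ 0.57657632 -0.07772721  0.24592666] 0.348434334605267
t [[-0.22, -0.9, 0.04], [-0.21, -0.9, 0.04], [-0.21, -0.9, 0.04], [-0.2, -0.9, 0.04], [-0.19, -0.9, 0.04], [-0.18, -0.91, 0.04], [-0.17, -0.91, 0.04], [-0.17, -0.91, 0.04], [-0.16, -0.91, 0.04], [-0.15, -0.91, 0.04], [-0.14, -0.91, 0.04]] 
w [-0.0, 0.0, -0.05] max 0.91
```

View pics/wrist3.png

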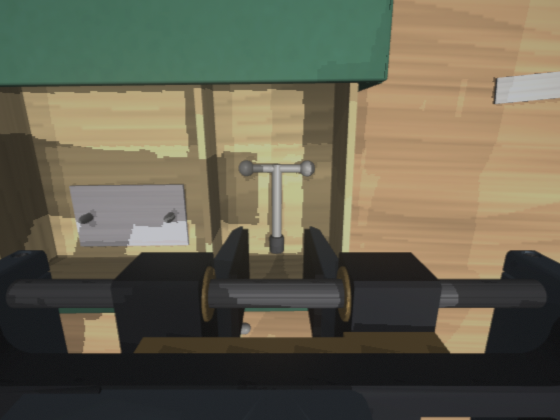

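The key lies flat in its compartment. Next I'll hover over the seat to measure the pins.

>>> servo_tool(
  translation=[
    [-0.3,-0.8,0.3],
    [-0.3,-0.8,0.2],
    [-0.3,-0.7,0.2],
    [-0.3,-0.7,0],
    [0,0,0],
  ],
  turn=[
    [0,0,0],
    [0,0,0],
    [0,0,0],
    [0,0,0],
    [0,0,0],
  ],
  gripper=[0,0,0,0,0],
)

```text
time: 7.22
ee_pos: [0.5078, 0.0714, 0.2068]
tcp_rot: [[0.999, 0.043, -0.005], [0.043, -0.999, -0.0], [-0.005, 0.0, -1.0]]
wrist_force: [0.1, 0.3, 0.0]
gripper_width: 0.502
grasp_force: 0.0
```

```bash
python3 - <<'E'
from h import *
p=camera_params("wrist");o=get_obs();print(o["ee_pos"],o["tcp_rot"][:,0],o["qd"].round(3))
im,d,P=cloud("wrist");cv2.imwrite("pics/w4.png",im);np.savez("w4.npz",im=im,P=P)
X,Y,Z=P[...,0],P[...,1],P[...,2]
s=np.array([.551,.0725]);a=np.radians(2.5);ex=np.array([np.cos(a),np.sin(a)]);ey=np.array([-ex[1],ex[0]])
L=P[...,:2]-s;lx=L@ex;ly=L@ey
m=(abs(lx)<.02)&(abs(ly)<.03);z0=np.nanmedian(Z[m]);print("seat z",z0)
for sg in(1,-1):
    q=(abs(lx)<.03)&(abs(ly-sg*.043)<.015)&(Z>z0+.006)&(Z<z0+.03); t=q&(Z>z0+.013)
    v,u=np.nonzero(t);print("pin",q.sum(),P[q].mean(0).round(4),"tip",t.sum(),P[t].mean(0).round(4),np.nanmax(Z[q]),"uv",u.mean(),v.mean())
# plate outline by brightness/saturation
sat=im.max(-1).astype(int)-im.min(-1)
m=(abs(Z-z0)<.0025)&(sat<45)&(abs(lx)<.05)&(abs(ly)<.09);print(m.sum(),cv2.minAreaRect(np.float32(P[m][:,:2]*1000)))
E
```

```text
[0.50777073 0.07144305 0.20683473] [ 0.9990732   0.04279931 -0.00457819] [-0.042  0.007 -0.039 -0.024 -0.009 -0.016]
seat z 0.24095649950370673
pin 5622 [0.5301 0.113  0.251 ] tip 894 [0.5302 0.111  0.2547] 0.2566187657941424 uv 64.62192393736018 415.5257270693512
pin 5482 [0.5321 0.0294 0.2494] tip 0 [nan nan nan] 0.25131538122332503 uv nan nan
7589 ((537.2615966796875, 71.95881652832031), (124.91033172607422, 29.73468780517578), 83.3687744140625)<stdin>:10: RuntimeWarning: Mean of empty slice.
  ret = um.true_divide(
  ret = ret.dtype.type(ret / rcount)
```

View pics/w4.png

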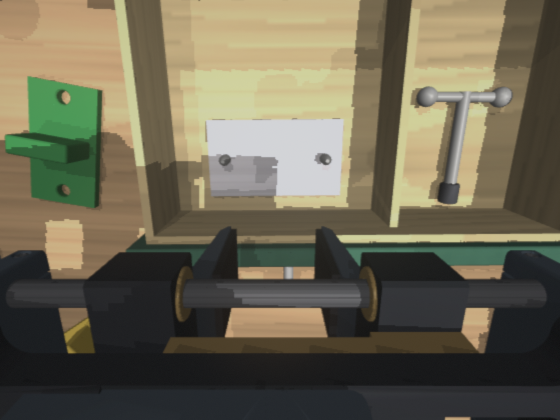

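The pins are at (224,160) and (325,159), with the seat plate's corners at (207,120), (342,118), (342,195) and (211,197). I'll zoom in for sub-pixel positions.

```bash
python3 - <<'E'
from h import *
p=camera_params("wrist");z=np.load("w4.npz");im,P=z["im"],z["P"]
print("plate z",np.nanmedian(P[130:145,240:300,2]),np.nanmedian(P[170:190,285:315,2]), "tips",np.sort(P[150:170,215:235,2].ravel())[-8:],np.sort(P[150:170,317:335,2].ravel())[-8:])
c=np.array([ray("wrist",*q,.0267) for q in[(207,120),(342,118),(342,195),(211,197)]]);print(c.mean(0),np.linalg.norm(np.diff(c,axis=0),axis=1))
for q in[(224,160),(325,159)]: print(ray("wrist",*q,.0375))
cr=np.hstack([cv2.resize(im[145:175,u-15:u+15],(390,390),interpolation=cv2.INTER_NEAREST) for u in(224,325)])
cv2.imwrite("pics/crop4.png",cr)
E
```

```text
plate z 0.026089646298835756 0.026129581750398367 tips [0.04268533 0.04283417 0.04301285 0.04308488 0.04313106 0.04315374
 0.04376335 0.04395961] [0.04318433 0.04343499 0.04355711 0.04383629 0.04427225        nan
        nan        nan]
[0.551177   0.07225882 0.0267    ] [0.11368607 0.06673816 0.11803329]
[0.5497039 0.1153694 0.0375   ]
[0.55409152 0.03089245 0.0375    ]
```

View pics/crop4.png

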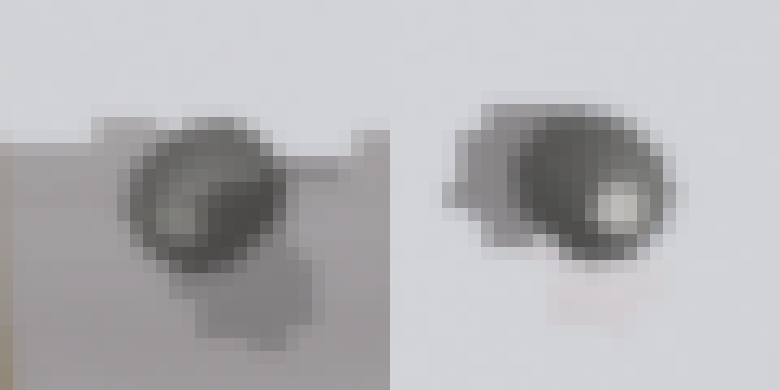

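The left pin's tip is at about (222.2,161.0) and the right one at (327.0,160.3).

```bash
python3 - <<'E'
from h import *
a=ray("wrist",222.2,161.0,.0437);b=ray("wrist",327.0,160.3,.0437);e=a-b
print(a,b,np.linalg.norm(e),(a+b)/2,np.degrees(np.arctan2(-e[0],e[1])))
# base-ish circles: left cyl top z~.0367 centre
a=ray("wrist",209+16.0-.5,145+14.6-.5,.0317);b=ray("wrist",310+15.3-.5,145+14.4-.5,.0317);e=a-b
print(a,b,np.linalg.norm(e),(a+b)/2,np.degrees(np.arctan2(-e[0],e[1])))
plan([.420,.410,.19],8,8)
E
```

```text
[0.54965994 0.1158582  0.0437    ] [0.55383463 0.03017887 0.0437    ] 0.08578097585841654 [0.55174728 0.07301854 0.0437    ] 2.789511028090928
[0.54970931 0.11586177 0.0317    ] [0.55348566 0.03012347 0.0317    ] 0.08582142732660247 [0.55159749 0.07299262 0.0317    ] 2.52196932164208
t [[-0.19, -0.86, 0.04], [-0.18, -0.86, 0.04], [-0.17, -0.86, 0.04], [-0.15, -0.86, 0.04], [-0.14, -0.87, 0.04], [-0.13, -0.87, 0.04], [-0.12, -0.87, 0.04], [-0.11, -0.87, 0.04]] 
w [0.0, 0.0, -0.07] max 0.87
```

>>> servo_tool(
  translation=[
    [-0.25,-0.86,0.04],
    [-0.24,-0.86,0.04],
    [-0.23,-0.86,0.04],
    [-0.22,-0.86,0.04],
    [-0.2,-0.87,0.04],
  ],
  turn=[
    [0,0,-0.07],
    [0,0,-0.07],
    [0,0,-0.07],
    [0,0,-0.07],
    [0,0,-0.07],
  ],
  gripper=[0,0,0,0,0],
)

```text
time: 7.9
ee_pos: [0.4393, 0.2817, 0.1979]
tcp_rot: [[0.995, 0.1, -0.001], [0.1, -0.995, -0.001], [-0.001, 0.001, -1.0]]
wrist_force: [0.2, 0.1, 0.1]
gripper_width: 0.497
grasp_force: 0.0
```

>>> servo_tool(
  translation=[
    [-0.19,-0.87,0.04],
    [-0.18,-0.87,0.04],
    [-0.17,-0.87,0.04],
    [0,0,0],
    [0,0,0],
  ],
  turn=[
    [0,0,-0.07],
    [0,0,-0.07],
    [0,0,-0.07],
    [0,0,0],
    [0,0,0],
  ],
  gripper=[0,0,0,0,0],
)

```text
time: 8.52
ee_pos: [0.3981, 0.407, 0.1919]
tcp_rot: [[0.991, 0.136, -0.001], [0.136, -0.991, -0.002], [-0.001, 0.002, -1.0]]
wrist_force: [1.7, 0.1, -0.4]
gripper_width: 0.501
grasp_force: 0.0
```

```bash
python3 - <<'E'
from h import *
o=get_obs();print(o["ee_pos"],o["tcp_rot"].round(3).tolist(),o["joints"])
im,d,P=cloud("wrist");cv2.imwrite("pics/w5.png",im);np.savez("w5.npz",im=im,P=P)
X,Y,Z=P[...,0],P[...,1],P[...,2]
m=(np.hypot(X-.433,Y-.41)<.04)&(Z>.037)&(Z<.046);q=np.float32(P[m][:,:2]*1000);r=cv2.minAreaRect(q);print("block",m.sum(),r,q.mean(0),np.median(Z[m]))
sat=im.max(-1).astype(int)-im.min(-1)
m=(np.hypot(X-.433,Y-.41)<.07)&(Z>.004)&(Z<.046)&(sat<45);r=cv2.minAreaRect(np.float32(P[m][:,:2]*1000));print("plate",m.sum(),r)
E
```

```text
[0.39805209 0.40698594 0.191868  ] [[0.991, 0.136, -0.001], [0.136, -0.991, -0.002], [-0.001, 0.002, -1.0]] [ 7.76634256e-01  3.92295129e-01  1.72403782e+00 -8.82099099e-04
  1.02711280e+00  2.21112188e+00]
block 1281 ((431.44207763671875, 411.92578125), (49.336116790771484, 15.862548828125), 8.309974670410156) [432.38217 411.88892] 0.04193657177678528
plate 8140 ((430.9156799316406, 411.8616943359375), (60.29520034790039, 110.47044372558594), 8.49063777923584)
```

View pics/w5.png

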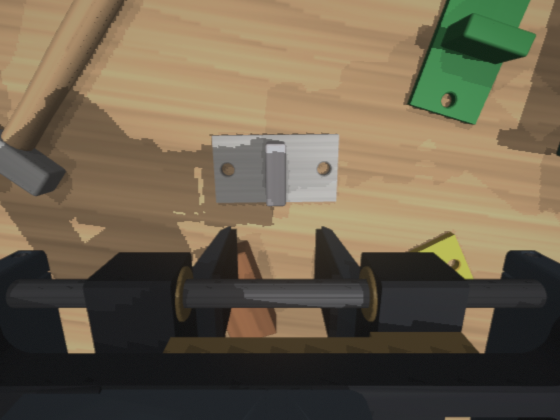

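The jig is clear: holes at (228,170) and (322,168), block at (275,170), giving centre (0.431,0.412) and yaw 8.4°. I'll descend and grip it.

>>> servo_tool(
  translation=[
    [0.67,-0.01,0],
    [0,0,0.6],
    [0,0,0.7],
    [0,0,0.5],
    [0,0,0.24],
  ],
  turn=[
    [0,0,-0.06],
    [0,0,0],
    [0,0,0],
    [0,0,0],
    [0,0,0],
  ],
  gripper=[0,0,0,0,0],
  force=40,
)

```text
time: 9.2
ee_pos: [0.431, 0.4113, 0.0893]
tcp_rot: [[0.989, 0.145, -0.002], [0.145, -0.989, -0.002], [-0.002, 0.002, -1.0]]
wrist_force: [-0.2, 0.9, 0.5]
gripper_width: 0.5
grasp_force: 0.0
```

>>> servo_tool(
  translation=[
    [0,0,0],
    [0,0,0],
    [0,0,0],
    [0,0,0],
    [0,0,0],
  ],
  turn=[
    [0,0,0],
    [0,0,0],
    [0,0,0],
    [0,0,0],
    [0,0,0],
  ],
  gripper=[0,-1,-1,-1,-1],
)

```text
time: 9.82
ee_pos: [0.4309, 0.4127, 0.0914]
tcp_rot: [[0.989, 0.148, 0.001], [0.148, -0.989, -0.001], [0.001, 0.001, -1.0]]
wrist_force: [-0.2, -3.7, 4.4]
gripper_width: 0.176
grasp_force: 40.0
```

```bash
python3 - <<'E'
from h import *
o=get_obs();print(o["ee_pos"],o["tcp_rot"].round(4).tolist(),o["wrist_force"])
R=o["tcp_rot"]; p=o["ee_pos"]
print("jig origin in tool",R.T@(np.array([.4312,.4119,0])-p))
E
```

```text
[0.43088328 0.41270971 0.09136986] [[0.989, 0.1478, 0.0007], [0.1478, -0.989, -0.0005], [0.0007, 0.0007, -1.0]] [-0.20926174 -3.65041349  4.39284992]
jig origin in tool [0.00013408 0.00078796 0.0913705 ]
```

>>> servo_tool(
  translation=[
    [0,0,-0.4],
    [0,0,-0.8],
    [0,0,-1],
    [0,0,-0.7],
    [0,0,0],
  ],
  turn=[
    [0,0,0],
    [0,0,0],
    [0,0,0],
    [0,0,0],
    [0,0,0],
  ],
  gripper=[-1,-1,-1,-1,-1],
)

```text
time: 10.45
ee_pos: [0.4313, 0.414, 0.2378]
tcp_rot: [[0.989, 0.147, 0.004], [0.147, -0.989, 0.004], [0.005, -0.003, -1.0]]
wrist_force: [0.3, 0.7, -5.1]
gripper_width: 0.178
grasp_force: 40.0
```

```bash
python3 -c "
from h import *
plan([.5517,.073,.24],2.6,10)"
```

```text
t [[0.14, 0.71, -0.01], [0.14, 0.71, -0.01], [0.15, 0.71, -0.01], [0.16, 0.71, -0.01], [0.17, 0.7, -0.01], [0.17, 0.7, -0.01], [0.18, 0.7, -0.01], [0.19, 0.7, -0.0], [0.2, 0.7, -0.0], [0.2, 0.69, -0.0]] 
w [-0.0, -0.0, 0.06] max 0.71
```

>>> servo_tool(
  translation=[
    [0.14,0.71,0],
    [0.14,0.71,0],
    [0.15,0.71,0],
    [0.16,0.71,0],
    [0.17,0.7,0],
  ],
  turn=[
    [0,0,0.06],
    [0,0,0.06],
    [0,0,0.06],
    [0,0,0.06],
    [0,0,0.06],
  ],
  gripper=[-1,-1,-1,-1,-1],
)

```text
time: 11.08
ee_pos: [0.4899, 0.2407, 0.2326]
tcp_rot: [[0.995, 0.095, -0.005], [0.095, -0.995, -0.002], [-0.005, 0.002, -1.0]]
wrist_force: [0.6, -0.1, -3.8]
gripper_width: 0.172
grasp_force: 40.0
```

>>> servo_tool(
  translation=[
    [0.17,0.7,0],
    [0.18,0.7,0],
    [0.19,0.7,0],
    [0.2,0.7,0],
    [0.2,0.69,0],
  ],
  turn=[
    [0,0,0.06],
    [0,0,0.06],
    [0,0,0.06],
    [0,0,0.06],
    [0,0,0.06],
  ],
  gripper=[-1,-1,-1,-1,-1],
)

```text
time: 11.7
ee_pos: [0.5497, 0.0706, 0.2326]
tcp_rot: [[0.999, 0.043, -0.005], [0.043, -0.999, -0.0], [-0.005, 0.0, -1.0]]
wrist_force: [0.3, -0.1, -4.6]
gripper_width: 0.175
grasp_force: 40.0
```

>>> servo_tool(
  translation=[
    [0,0,0],
    [0,0,0],
    [0,0,0],
  ],
  turn=[
    [0,0,0],
    [0,0,0],
    [0,0,0],
  ],
  gripper=[-1,-1,-1],
)

```text
time: 12.08
ee_pos: [0.55, 0.0726, 0.2348]
tcp_rot: [[0.999, 0.044, -0.002], [0.044, -0.999, 0.0], [-0.002, -0.0, -1.0]]
wrist_force: [0.6, -0.1, -4.1]
gripper_width: 0.173
grasp_force: 40.0
```

```bash
python3 - <<'E'
from h import *
o=get_obs();print(o["ee_pos"],o["tcp_rot"].round(4).tolist(),o["qd"].round(3))
im,d,P=cloud("wrist");cv2.imwrite("pics/w6.png",im);np.savez("w6.npz",im=im,P=P)
plan([.5517,.073,.19],2.6,4)
E
```

```text
[0.54996535 0.07255461 0.23476   ] [[0.999, 0.0442, -0.0019], [0.0442, -0.999, 0.0001], [-0.0019, -0.0001, -1.0]] [ 0.003 -0.007 -0.011 -0.001  0.002 -0.001]
t [[0.01, -0.0, 0.23], [0.01, -0.0, 0.23], [0.01, -0.0, 0.23], [0.01, -0.0, 0.23]] 
w [-0.0, 0.0, -0.0] max 0.23
```

View pics/w6.png

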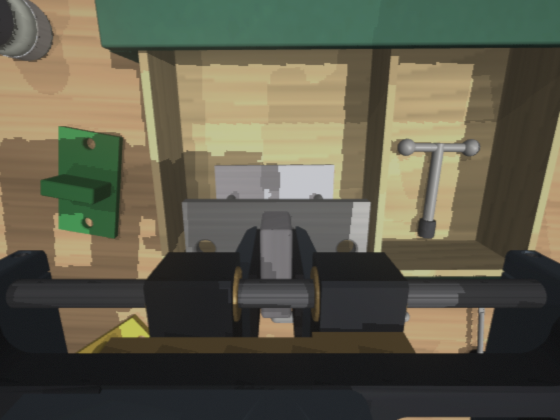

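The held jig shows its plate edge from (183,201) to (370,201) and holes at (207,247) and (346,247). I'll check its pose in the tool frame.

```bash
python3 - <<'E'
from h import *
o=get_obs();R=o["tcp_rot"];p=o["ee_pos"];P=(np.load("w6.npz")["P"]-p)@R
m=(P[...,2]>.06)&(P[...,2]<.1)&(abs(P[...,0])<.05)&(abs(P[...,1])<.07); v,u=np.nonzero(m&(P[...,0]>.005)&(abs(P[...,1])>.022))
q=P[v,u]; A=np.c_[q[:,:2],np.ones(len(q))];k=(q[:,2]>.075)&(q[:,2]<.095);f=np.linalg.lstsq(A[k],q[k,2],rcond=None)[0];print("plate plane",f,k.sum(),(A[k]@f-q[k,2]).std())
q=q[k];print("far edge x at y bins",[np.percentile(q[abs(q[:,1]-y)<.004,0],98).round(4) for y in(-.045,-.03,.03,.045)],"y range",np.percentile(q[:,1],[0.5,99.5]))
zt=np.median(q[:,2]);pr=camera_params("wrist")
for uv in[(207,247),(346,247),(183,201),(370,201)]: print(R.T@(ray("wrist",*uv,p[2]-zt)-p))
E
```

```text
plate plane [5.41151860e-02 8.80834975e-05 8.29219186e-02] 4684 0.001201894505522032
far edge x at y bins [np.float64(0.0297), np.float64(0.0298), np.float64(0.0297), np.float64(0.0297)] y range [-0.05475056  0.05456273]
[ 0.00116357 -0.04181899  0.08371547]
[0.00118015 0.04288911 0.08370948]
[ 0.03012702 -0.05409468  0.0836834 ]
[0.03015339 0.05511457 0.08367568]
```

>>> servo_tool(
  translation=[
    [0.04,-0.01,0.4],
    [0,0,0.5],
    [0,0,0.5],
    [0,0,0.4],
    [0,0,0],
  ],
  turn=[
    [0,0,0],
    [0,0,0],
    [0,0,0],
    [0,0,0],
    [0,0,0],
  ],
  gripper=[-1,-1,-1,-1,-1],
)

```text
time: 12.75
ee_pos: [0.5514, 0.0729, 0.1443]
tcp_rot: [[0.999, 0.044, -0.004], [0.044, -0.999, -0.0], [-0.004, 0.0, -1.0]]
wrist_force: [0.2, 0.3, -3.9]
gripper_width: 0.171
grasp_force: 40.0
```

>>> servo_tool(
  translation=[
    [0,0,0],
    [0,0,0],
    [0,0,0],
  ],
  turn=[
    [0,0,0],
    [0,0,0],
    [0,0,0],
  ],
  gripper=[-1,-1,-1],
)

```text
time: 13.12
ee_pos: [0.553, 0.0724, 0.1466]
tcp_rot: [[0.999, 0.043, 0.002], [0.043, -0.999, 0.0], [0.002, -0.0, -1.0]]
wrist_force: [-0.6, 0.4, -3.9]
gripper_width: 0.176
grasp_force: 40.0
```

>>> servo_tool(
  translation=[
    [-0.02,-0.01,0.08],
    [0,0,0.08],
    [0,0,0.08],
    [0,0,0.08],
    [0,0,0],
  ],
  turn=[
    [0,0,0],
    [0,0,0],
    [0,0,0],
    [0,0,0],
    [0,0,0],
  ],
  gripper=[-1,-1,-1,-1,-1],
)

```text
time: 13.75
ee_pos: [0.5513, 0.0727, 0.1292]
tcp_rot: [[0.999, 0.043, -0.001], [0.043, -0.999, -0.0], [-0.001, 0.0, -1.0]]
wrist_force: [0.5, 0.4, -4.8]
gripper_width: 0.17
grasp_force: 40.0
```

>>> servo_tool(
  translation=[
    [0,0,0.08],
    [0,0,0.08],
    [0,0,0],
  ],
  turn=[
    [0,0,0],
    [0,0,0],
    [0,0,0],
  ],
  gripper=[-1,-1,-1],
)

```text
time: 14.12
ee_pos: [0.5513, 0.0728, 0.1212]
tcp_rot: [[0.999, 0.043, -0.001], [0.043, -0.999, -0.0], [-0.001, 0.0, -1.0]]
wrist_force: [-0.5, 1.0, -4.6]
gripper_width: 0.177
grasp_force: 40.0
```

>>> servo_tool(
  translation=[
    [0,0,0.04],
    [0,0,0.03],
    [0,0,0.0],
    [0,0,0],
  ],
  turn=[
    [0,0,0],
    [0,0,0],
    [0,0,0],
    [0,0,0],
  ],
  gripper=[-1,-1,-1,-1],
)

```text
time: 14.62
ee_pos: [0.5515, 0.0729, 0.1181]
tcp_rot: [[0.999, 0.043, -0.0], [0.043, -0.999, 0.0], [-0.0, -0.0, -1.0]]
wrist_force: [-0.1, 2.8, -4.2]
gripper_width: 0.175
grasp_force: 40.0
```

>>> servo_tool(
  translation=[
    [0,0,0.03],
    [0,0,0.0],
    [0,0,0],
  ],
  turn=[
    [0,0,0],
    [0,0,0],
    [0,0,0],
  ],
  gripper=[-1,-1,-1],
)

```text
time: 15.0
ee_pos: [0.5522, 0.0729, 0.1173]
tcp_rot: [[0.999, 0.043, 0.002], [0.043, -0.999, 0.0], [0.002, -0.0, -1.0]]
wrist_force: [-0.4, 2.7, 2.3]
gripper_width: 0.173
grasp_force: 40.0
```

Contact: the jig is seated. I'll open partway to stay clear of the pins, then lift.

>>> servo_tool(
  translation=[
    [0,0,0],
    [0,0,0],
    [0,0,0],
    [0,0,0],
  ],
  turn=[
    [0,0,0],
    [0,0,0],
    [0,0,0],
    [0,0,0],
  ],
  gripper=[-0.4,-0.3,-0.3,-0.3],
)

```text
time: 15.5
ee_pos: [0.5516, 0.0726, 0.1167]
tcp_rot: [[0.999, 0.043, 0.0], [0.043, -0.999, -0.0], [-0.0, 0.0, -1.0]]
wrist_force: [-0.8, 0.5, 0.6]
gripper_width: 0.348
grasp_force: 0.0
```

>>> servo_tool(
  translation=[
    [0,0,-0.3],
    [0,0,-0.7],
    [0,0,-0.9],
    [0,0,-0.5],
    [0,0,0],
  ],
  turn=[
    [0,0,0],
    [0,0,0],
    [0,0,0],
    [0,0,0],
    [0,0,0],
  ],
  gripper=[-0.3,-0.3,-0.3,-0.3,-0.3],
)

```text
time: 16.12
ee_pos: [0.5527, 0.0729, 0.2398]
tcp_rot: [[0.999, 0.043, 0.006], [0.043, -0.999, 0.001], [0.006, -0.0, -1.0]]
wrist_force: [1.0, -0.1, -0.8]
gripper_width: 0.349
grasp_force: 0.0
```

>>> servo_tool(
  translation=[
    [-0.6,0,0],
    [-0.6,0,0],
    [-0.6,0,0],
    [0,0,0],
    [0,0,0],
  ],
  turn=[
    [0,0,0],
    [0,0,0],
    [0,0,0],
    [0,0,0],
    [0,0,0],
  ],
  gripper=[-0.3,-0.3,-1,-1,-1],
)

```text
time: 16.75
ee_pos: [0.4623, 0.0689, 0.2366]
tcp_rot: [[0.999, 0.043, 0.001], [0.043, -0.999, -0.0], [0.001, 0.0, -1.0]]
wrist_force: [0.4, 0.5, -0.3]
gripper_width: 0.053
grasp_force: 0.0
```

```bash
python3 - <<'E'
from h import *
o=get_obs();print(o["ee_pos"],o["gripper_width"],o["time"])
im,d,P=cloud("wrist");cv2.imwrite("pics/w7.png",im);np.savez("w7.npz",im=im,P=P)
X,Y,Z=P[...,0],P[...,1],P[...,2]
a=np.radians(2.6);ex=np.array([np.cos(a),np.sin(a)]);ey=np.array([-ex[1],ex[0]]);L=P[...,:2]-[.5517,.073];lx=L@ex;ly=L@ey
m=(abs(lx)<.035)&(abs(ly)<.06)&(Z>.03)&(Z<.042);q=P[m];A=np.c_[lx[m],ly[m],np.ones(m.sum())];print("plate fit",np.linalg.lstsq(A,Z[m],rcond=None)[0],m.sum(),cv2.minAreaRect(np.float32(q[:,:2]*1000)))
m=(abs(lx)<.035)&(abs(ly)<.02)&(Z>.06)&(Z<.08);print("block",np.median(Z[m]),cv2.minAreaRect(np.float32(P[m][:,:2]*1000)))
im,d,P=cloud("top");X,Y,Z=P[...,0],P[...,1],P[...,2]
m=(abs(Y-.01)<.09)&(X>.42)&(X<.53)&(Z>.05)&(Z<.11);print("handle/panel x",np.percentile(X[m],[1,25,50,75,99]))
h=m&(X<.475);print("handle",P[h].mean(0) if h.any() else 0, P[h][:,1].min(),P[h][:,1].max(),np.percentile(Z[h],[5,50,95]),h.sum())
E
```

```text
[0.46232482 0.06890127 0.23655092] 0.052689438699176486 16.75
plate fit [-6.97011301e-04 -6.94335199e-05  3.40930989e-02] 7093 ((552.276123046875, 73.0308837890625), (59.281307220458984, 110.58753967285156), 2.516066312789917)
block 0.06790297217373176 ((552.2654418945312, 72.9040756225586), (49.3531494140625, 15.619195938110352), 2.449415683746338)
handle/panel x [0.44422377 0.45309598 0.49019956 0.49699806 0.5105464 ]
handle [0.45045949 0.02146462 0.0757866 ] -0.05869732896483472 0.07114187107005884 [0.07176261 0.0759407  0.07975956] 106
```

View pics/w7.png

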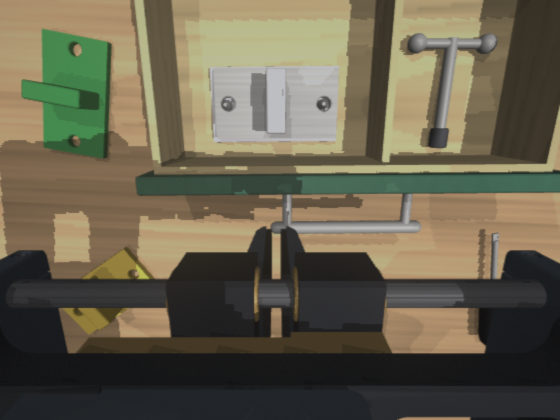

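The jig sits flush: plate flat at z 0.034, and both pins show through at (228,104) and (324,104). The key is flat, and the handle bar runs from (275,228) to (418,227). Next I'll get in front of the handle with the fingers closed.

>>> servo_tool(
  translation=[
    [-0.7,0.5,0],
    [-0.7,0.5,0],
    [0,0.2,0.3],
    [0,0,0.7],
    [0,0,0.7],
  ],
  turn=[
    [0,0,0],
    [0,0,0],
    [0,0,0],
    [0,0,0],
    [0,0,0],
  ],
  gripper=[-1,-1,-1,-1,-1],
)

```text
time: 17.48
ee_pos: [0.3955, 0.0056, 0.1511]
tcp_rot: [[0.999, 0.042, 0.002], [0.042, -0.999, -0.0], [0.002, 0.0, -1.0]]
wrist_force: [-0.1, -0.8, -0.6]
gripper_width: 0.003
grasp_force: 0.0
```

>>> servo_tool(
  translation=[
    [0,0,0.4],
    [0,0,0],
    [0.2,0,0],
    [0.2,0,0],
    [0.2,0,0],
  ],
  turn=[
    [0,0,0],
    [0,0,0],
    [0,0,0],
    [0,0,0],
    [0,0,0],
  ],
  gripper=[-1,-1,-1,-1,-1],
)

```text
time: 18.1
ee_pos: [0.4259, 0.0072, 0.1325]
tcp_rot: [[0.999, 0.043, 0.002], [0.043, -0.999, -0.0], [0.002, 0.0, -1.0]]
wrist_force: [0.8, 0.4, 0.1]
gripper_width: 0.005
grasp_force: 0.0
```

>>> servo_tool(
  translation=[
    [0.1,0,0.02],
    [0.15,0,0],
    [0.2,0,0],
    [0.25,0,0],
    [0.25,0,0],
  ],
  turn=[
    [0,0,0],
    [0,0,0],
    [0,0,0],
    [0,0,0],
    [0,0,0],
  ],
  gripper=[-1,-1,-1,-1,-1],
)

```text
time: 18.73
ee_pos: [0.4727, 0.0094, 0.1306]
tcp_rot: [[0.999, 0.043, 0.0], [0.043, -0.999, 0.0], [0.0, -0.0, -1.0]]
wrist_force: [-1.1, 1.1, 0.2]
gripper_width: 0.003
grasp_force: 0.7
```

>>> servo_tool(
  translation=[
    [0.25,0,0],
    [0.25,0,0],
    [0.25,0,0],
    [0.25,0,0],
    [0.25,0,0],
  ],
  turn=[
    [0,0,0],
    [0,0,0],
    [0,0,0],
    [0,0,0],
    [0,0,0],
  ],
  gripper=[-1,-1,-1,-1,-1],
)

```text
time: 19.35
ee_pos: [0.535, 0.012, 0.1307]
tcp_rot: [[0.999, 0.043, 0.0], [0.043, -0.999, -0.0], [0.0, 0.0, -1.0]]
wrist_force: [-1.6, 1.0, -0.0]
gripper_width: 0.008
grasp_force: 0.7
```

>>> servo_tool(
  translation=[
    [0.25,0,0],
    [0.2,0,0],
    [0.15,0,0],
    [0.1,0,0],
    [0,0,0],
  ],
  turn=[
    [0,0,0],
    [0,0,0],
    [0,0,0],
    [0,0,0],
    [0,0,0],
  ],
  gripper=[-1,-1,-1,-1,-1],
)

```text
time: 19.98
ee_pos: [0.5698, 0.0133, 0.1309]
tcp_rot: [[0.999, 0.043, 0.001], [0.043, -0.999, -0.0], [0.001, 0.0, -1.0]]
wrist_force: [-0.1, 0.0, 0.3]
gripper_width: 0.002
grasp_force: 0.0
```

Pushing the last few centimetres slowly.

>>> servo_tool(
  translation=[
    [0.1,0,0],
    [0.1,0,0],
    [0.1,0,0],
    [0.1,0,0],
    [0.08,0,0],
  ],
  turn=[
    [0,0,0],
    [0,0,0],
    [0,0,0],
    [0,0,0],
    [0,0,0],
  ],
  gripper=[-1,-1,-1,-1,-1],
)

```text
time: 20.6
ee_pos: [0.5936, 0.0145, 0.1308]
tcp_rot: [[0.999, 0.043, 0.0], [0.043, -0.999, -0.0], [0.0, 0.0, -1.0]]
wrist_force: [-1.2, 0.6, 0.5]
gripper_width: 0.007
grasp_force: 0.6
```

>>> servo_tool(
  translation=[
    [0.05,0,0],
    [0.05,0,0],
    [0.05,0,0],
    [0.05,0,0],
    [0,0,0],
  ],
  turn=[
    [0,0,0],
    [0,0,0],
    [0,0,0],
    [0,0,0],
    [0,0,0],
  ],
  gripper=[-1,-1,-1,-1,-1],
)

```text
time: 21.22
ee_pos: [0.6017, 0.0149, 0.1307]
tcp_rot: [[0.999, 0.043, -0.004], [0.043, -0.999, -0.0], [-0.004, -0.0, -1.0]]
wrist_force: [-5.9, 0.2, 2.7]
gripper_width: 0.001
grasp_force: 2.7
```

>>> servo_tool(
  translation=[
    [0.04,0,0],
    [0,0,0],
    [-0.3,0,0],
    [-0.7,0,0],
    [-0.9,0,0],
  ],
  turn=[
    [0,0,0],
    [0,0,0],
    [0,0,0],
    [0,0,0],
    [0,0,0],
  ],
  gripper=[-1,-1,-1,-1,-1],
)

```text
time: 21.85
ee_pos: [0.51, 0.0108, 0.1308]
tcp_rot: [[0.999, 0.043, 0.003], [0.043, -0.999, -0.0], [0.003, 0.0, -1.0]]
wrist_force: [-0.1, 0.2, -0.3]
gripper_width: 0.008
grasp_force: 0.0
```

>>> servo_tool(
  translation=[
    [-0.9,0,-0.3],
    [-0.9,0,-0.6],
    [0,0,-0.6],
    [0,0,0],
    [0,0,0],
  ],
  turn=[
    [0,0,0],
    [0,0,0],
    [0,0,0],
    [0,0,0],
    [0,0,0],
  ],
  gripper=[-1,-1,-1,-1,-1],
)

```text
time: 22.48
ee_pos: [0.4202, 0.007, 0.2053]
tcp_rot: [[0.999, 0.043, 0.0], [0.043, -0.999, -0.0], [0.0, 0.0, -1.0]]
wrist_force: [-0.8, -0.9, 0.3]
gripper_width: 0.002
grasp_force: 0.0
```

```bash
python3 - <<'E'
from h import *
o=get_obs();print(o["ee_pos"],o["wrist_force"],o["time"])
im,d,P=cloud("scene");cv2.imwrite("pics/s8.png",im)
for n in("top","scene"):
    im,d,P=cloud(n);X,Y,Z=P[...,0],P[...,1],P[...,2]
    for y in(-.1,.02,.12):
        t=(abs(Y-y)<.03)&(X>.58)&(X<.75)&(Z>.104)&(Z<.115);f=(abs(Y-y)<.03)&(X>.58)&(X<.72)&(Z>.093)&(Z<.102)
        print(n,y,"cab front x",np.percentile(X[t],1),"panel x",np.percentile(X[f],[2,50,98]) if f.any() else 0)
    h=(abs(Y-.01)<.06)&(X>.59)&(X<.64)&(Z>.06)&(Z<.085);print("handle",np.median(P[h],axis=0),h.sum())
E
```

```text
[0.420218   0.00698764 0.2053159 ] [-0.77864453 -0.93753565  0.33422719] 22.475
top -0.1 cab front x 0.678891213940879 panel x [0.66427723 0.67241401 0.68068632]
top 0.02 cab front x 0.6731961353870225 panel x [0.65809395 0.66590328 0.67562515]
top 0.12 cab front x 0.6684691835153732 panel x [0.65355814 0.66116131 0.67080951]
handle [0.62400787 0.01275468 0.07514991] 168
scene -0.1 cab front x 0.6820521446982319 panel x [0.66480535 0.67106127 0.67525527]
scene 0.02 cab front x 0.6746842303532548 panel x [0.65982515 0.66415501 0.67027394]
scene 0.12 cab front x 0.6700080785494867 panel x [0.65554696 0.65928618 0.66420748]
handle [0.62722726 0.01250463 0.07580188] 201
```

View pics/s8.png

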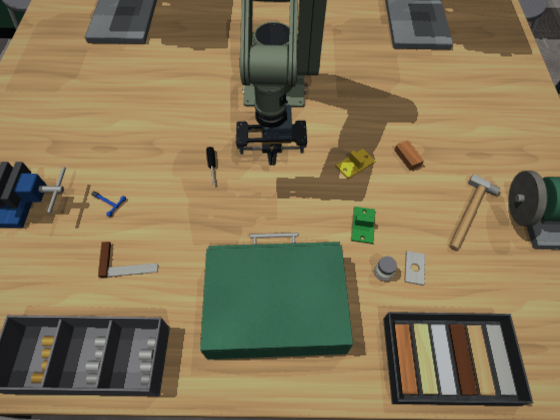

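The drawer is closed: the handle moved about 174 mm against an opening of about 172 mm, and I felt the end stop. The bystanders haven't moved and the arm is clear.

```bash
python3 -c "
from bench import *
print(job_done())"
```

```text
the job is handed in; nothing more can be done
None
```

The jig is flush on its pins and the key lies flat in its compartment. The drawer is pushed fully shut, and the job is handed in; no verdict was returned.

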